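# Turn a gift carton round the corner post and seat it in the display stand

## Robot

A 6-joint arm with a two-finger parallel gripper is mounted at the origin on the work surface. World frame = base frame: x ahead of the robot, y to its left, z up, the work surface at z = 0. Lengths are in m, angles in rad, forces in N, time in s.
With the tool pointing down it reaches from about 0.35 to 0.975 m from the base axis. Payload 4.9 kg.
Tool frame: the origin (TCP) lies on the mounting face of the last link; the fingertips stand 173 mm ahead of it and the grasp point (between the pads) lies 155 mm ahead of it; x points along the fingers, z is the direction in which the jaws open and shut, and the axes are right-handed (so a half turn about x gives the same grasp; the last joint's range is limited). The gripper opens to 85 mm and grips with 20 to 120 N. Pads are 22 mm wide; open, the fingers measure 114 mm over their backs; the gripper's body (76 mm by 85 mm) begins 54 mm behind the grasp point. The pads swing forward as they close: fully open they stand 13 mm farther back than shut.
Start: joints at [-1.275, 0.053, 1.613, -0, 1.476, -0.119], TCP at [0.252, -0.572, 0.405] pointing down, gripper open.
Joint ranges: [-3.01, 3.01], [-1.01, 2.22], [0.06, 2.58], [-1.02, 4.17], [0.09, 2.62], [-3.14, 3.14]. Speed limits (rad/s): [2.57, 2.57, 3.14, 3.14, 3.14, 3.14].

## Interface

Orientations are given as a rotation vector (axis times angle).
In Python, from station import get_obs, get_image, get_calibration, finish_job, look_for, masks_of, tip_of gives the robot as it stands.
- The arm moves only by the tool carry_out, never from a script. Its argument "increments" is a list of rows, each a list of 3 entries, a list of its own where there are three numbers: the turn, a rotation vector about the world's x, y, z in units of 0.1 rad (1.0 is 0.1 rad), then the shift along the world's x, y, z in units of 20 mm (1.0 is 20 mm), then the opening, from 0 (shut) to 1 (fully open). A call has 1 to 8 rows; each row shifts and turns the pose as measured when the row begins; what a row does not reach is not made up. A row lasts 1/10 s, in which the tool goes at most 50 mm and 8.59 degrees, less where a joint would pass 70% of its speed; a pose out of reach is approached as far as the arm can. A call with a number of a shift or a turn outside -1 to 1 is refused whole. A call with a gripper value outside its range is refused whole. The fingers move at their own pace and stop on an object; "squeeze" is the grip in N (left out, the last holds). Time passes only in rows, so rows that do not move let the fingers close. It gives the time, the measured TCP pose, the force and the opening at its end, in the units of the state.
- get_obs(): the state, without advancing time (a new reading comes with each control period).
- get_image(name): name is "scene" or "top" or "wrist"; returns (picture, depth): 384x512x3 uint8, blue, green, red; 384x512 float32, m along the optical axis (not along the pixel's ray), 0 where there is no reading.
- get_calibration(name): a dict with "fx", "fy", "cx", "cy" (pixels), "position" and "orientation" of the camera in the world. Camera axes: x right, y down, z forward; pixel columns grow to the right and rows downward; lengths in m; the calibration is good to about 2 mm. A picture is of the moment at which its call begins: read the wrist's pose just before it. get_calibration takes no time and is no camera call; for the wrist camera it gives the pose at the moment of the call.
- finish_job(): hands the job in, once; it reports no verdict.
Trained networks look in the newest picture that a camera, given by its name, has taken for a name from the list of things; names that differ only in an ending like _2 or _b are one class to them, and where a whole thing is asked for, a point or a joint stands for the part that bears it (a point fixed in the world has none). Each returns a list of dicts, best first, with "p" (0 to 1); they miss things now and then, are a little off and sometimes report something else, mostly with a low value. They report only what shows in the picture. A call takes as long as a camera call. They do not tell look-alikes from the thing itself.
- look_for(camera, query): "centre" ([column, row] in pixels, amid what is visible of it).
- masks_of(camera, query): "region" (384x512 bool, what is visible of it) and "centre" ([column, row] in pixels, amid what is visible of it).
- tip_of(camera, query): "centre" ([column, row] in pixels: a listed point, or the origin of a listed thing).
The state is a dict: "t": time; "q": joint angles; "dq": joint speeds; "effort": joint torques, N m; "tool_pos": TCP position; "tool_rot": TCP orientation; "contact_force": force on the tool from outside, world axes, zero at the start; "wrist_torque": the same for the moment, N m; "opening": finger opening in m.
Only numpy, scipy, OpenCV 4.12 (cv2) and the standard library are available. Lean on these libraries where they do the work, as an engineer would, in place of code of your own. Each camera call takes 0.05 s, during which the arm holds its last target.

## Task

The square gift carton stands sideways on the wooden display stand. Slide it against the stand's steel corner post and push it round the post a quarter turn, so that its window comes to face the stand's front lip; then push it fully home in the corner, flush against both the front lip and the side rail, pressing it firmly (about 10 N) against the lip for a moment. The thin card dents: never push it with more than 25 N, do not lift or tip it, leave the things around it alone, and let go of it at the end.

Things in the scene. Friction and masses are not known exactly. Their poses are not given: they have to be found in the camera images.
- stand: fixed wooden display stand, its board 320 (x) x 300 (y) x 15 mm; origin at the centre of its underside, +x points to its front (away from the robot), z up. The carton slides on its top, 15 mm above the table. Post, side rail and front lip are fixed on it; the inner corner of rail and lip is at stand x = 115, y = -40 mm
- post: round steel corner post, diameter 20 mm, 55 mm high above the stand's top, at stand x = 0, y = -50 mm, at the near end of the side rail; origin at the centre of its foot
- rail: metal side rail, 12 mm thick, 20 mm high above the stand's top, along the stand's x from the post to the lip; its inner face, level with the post's +y side, is at stand y = -40 mm; origin at the centre of its underside
- lip: metal front lip, 12 mm thick, 20 mm high above the stand's top, along the stand's y from -52 to +98 mm; its inner face is at stand x = 115 mm; origin at the centre of its underside
- carton: closed white card carton, 100 x 100 mm, 60 mm high, 0.2 to 0.45 kg, too wide to grasp; origin at the centre of its underside. Its +x face has a grey window that wraps onto the top. It starts on the robot's side of the post, 5 to 25 mm short of it, window towards stand +y, and must turn clockwise seen from above. Home: centre at stand x = 65, y = 10 mm, axes along the stand's
- window (a point): centre of the carton's window face: 50 mm from the carton's centre along its +x, 30 mm above its underside
- jar: bystander, loose: small squat jar, 42 mm diameter, 42 mm high, standing on the stand outside the side rail; origin at its foot
- tin: bystander, loose: low metal tin, 38 mm diameter, 26 mm high, near the stand's robot-side right (-x, -y) corner; origin at its foot
- small_carton: bystander, loose: small carton 50 x 50 x 70 mm on the table on the left; origin at its foot
- mug: bystander, loose: mug, 76 mm diameter, 85 mm high, on the table on the right; origin at its foot
- pump_a: bystander, loose: white pump bottle 52 mm diameter, 190 mm high, on the left; origin at its foot
- pump_b: bystander, loose: white pump bottle 52 mm diameter, 180 mm high, on the far left; origin at its foot
- pump_c: bystander, loose: white pump bottle 52 mm diameter, 180 mm high, on the right; origin at its foot
Mind the look-alikes: they are no part of the job. Leave any blue or turquoise look-alike of the carton alone.

How it is judged:
By the outcome, as a careful person would: the job done as asked, in the order asked, and still so for the second after the job is handed in, with the robot touching nothing.
It also fails if it takes over 72 s, if anything falls off the work surface, if the arm or the gripper's body presses on something with over 40 N, if the wrist force passes 120 N, or if a joint passes its speed limit or range.

## Working session

There is one attempt and no reset: what is moved stays moved. The work goes in short steps, Python scripts to look and compute and a tool call to move; the robot and the scene stay as the last step left them, time stands still between calls to the robot, and variables do not carry over. Pictures are saved under pics/ and viewed, and the job is handed in when it is done.

Besides the shell and the picture viewer there is one more tool, called after "Emit:" in YAML: its name, and indented under it one key for each argument. carry_out: Moves the arm, as the interface text tells. Shifts and turns lie within -1 to 1; 1 stands for 20 mm of shift or 0.1 rad of turn. Its arguments: {"type":"object","properties":{"increments":{"type":"array","items":{"type":"array"}},"squeeze":{"type":"number"}},"required":["increments"]}

```bash
ls; mkdir -p pics; python3 - <<'E'
from station import *
import cv2
o=get_obs(); print({k:o[k] for k in ('t','q','tool_pos','tool_rot','contact_force','opening')})
for n in ('scene','top','wrist'):
    im,d=get_image(n); cv2.imwrite(f'pics/a_{n}.png',im); c=get_calibration(n); print(n,c)
E
```

```text
pics
{'t': 0.0, 'q': array([-1.27501149e+00,  5.33724105e-02,  1.61428517e+00,  1.75426782e-05,
        1.47601408e+00, -1.18976332e-01]), 'tool_pos': array([ 0.2517949 , -0.57174559,  0.40345828]), 'tool_rot': array([ 0.89980646,  1.37895451, -0.89758928]), 'contact_force': array([0.57114516, 0.15137814, 0.14710875]), 'opening': 0.08534629234964641}
scene {'fx': 416.9506485347328, 'fy': 416.9506485347328, 'cx': 254.2941096448686, 'cy': 193.7433949271603, 'position': array([ 1.02654845, -0.68151025,  0.84010811]), 'orientation': array([-2.20325072, -0.76847668,  0.32251679])}
top {'fx': 395.8169396827372, 'fy': 395.8169396827372, 'cx': 256.9450871290321, 'cy': 190.17685302388045, 'position': array([0.27788632, 0.02867736, 1.36366922]), 'orientation': array([-2.15255697,  2.1426342 , -0.19400045])}
wrist {'fx': 275.4044970179255, 'fy': 275.4044970179255, 'cx': 253.75314457769827, 'cy': 193.7495155670636, 'position': array([ 0.31419471, -0.54355457,  0.37348796]), 'orientation': array([ 2.4344048 , -1.58774017, -0.21964532])}
```

View pics/a_scene.png

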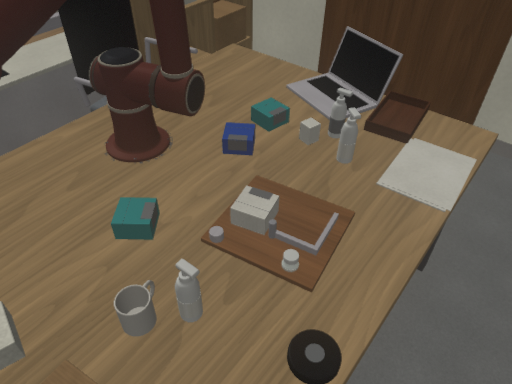

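View pics/a_top.png

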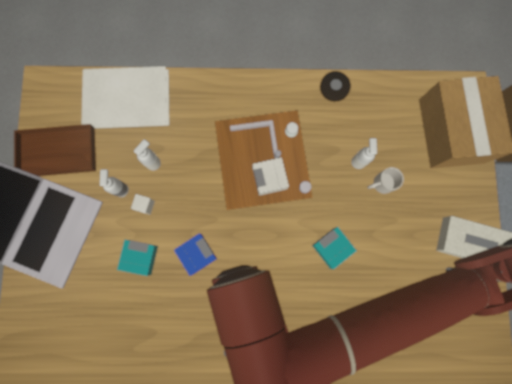

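```bash
cat > h.py <<'E'
from station import *
import cv2, numpy as np
from scipy.spatial.transform import Rotation as R
def cloud(n,d,c=None):
    c=c or get_calibration(n)
    v,u=np.mgrid[:384,:512]
    P=np.stack([(u-c['cx'])/c['fx']*d,(v-c['cy'])/c['fy']*d,d],-1)
    return P@R.from_rotvec(c['orientation']).as_matrix().T+c['position']
def proj(n,X,c=None):
    c=c or get_calibration(n)
    p=(np.asarray(X,float).reshape(-1,3)-c['position'])@R.from_rotvec(c['orientation']).as_matrix()
    return np.c_[p[:,0]/p[:,2]*c['fx']+c['cx'],p[:,1]/p[:,2]*c['fy']+c['cy']]
E
python3 - <<'E'
from h import *
for n in ('scene','top'):
    im,d=get_image(n); np.savez(f'pics/{n}0.npz',im=im,d=d)
    W=cloud(n,d)
    for q in ('stand','carton','post','rail','lip','jar','tin'):
        ms=masks_of(n,q)
        for m in ms[:3]:
            r=m['region']&(d>0); P=W[r]
            if len(P)<5: continue
            print(n,q,round(m['p'],2),np.round(m['centre'],0),r.sum(),'med',np.round(np.median(P,0),3),'zmax',np.round(np.percentile(P[:,2],[5,50,95]),3))
            if q in('stand','carton') :
                zz=0.015 if q=='stand' else 0.075
                s=P[abs(P[:,2]-zz)<0.008]
                if len(s)>20: print('   rect',cv2.minAreaRect((s[:,:2]*1000).astype(np.float32)))
E
```

```text
scene stand 0.93 [293. 235.] 7837 med [ 0.649 -0.053  0.017] zmax [0.012 0.017 0.036]
   rect ((607.658935546875, -17.088638305664062), (320.6508483886719, 305.21527099609375), 8.511828422546387)
scene carton 0.82 [269. 110.] 923 med [0.281 0.37  0.053] zmax [0.008 0.053 0.064]
scene carton 0.72 [255. 209.] 1754 med [ 0.546 -0.061  0.075] zmax [0.019 0.075 0.078]
   rect ((543.9178466796875, -38.419715881347656), (115.8586654663086, 106.39110565185547), 13.11751937866211)
scene carton 0.67 [238. 140.] 1031 med [0.29  0.182 0.058] zmax [0.004 0.058 0.064]
scene post 0.41 [270. 227.] 147 med [ 0.618 -0.072  0.052] zmax [0.02  0.052 0.072]
scene rail 0.76 [298. 240.] 301 med [ 0.679 -0.056  0.033] zmax [0.019 0.033 0.038]
scene rail 0.52 [273. 228.] 131 med [ 0.619 -0.073  0.055] zmax [0.024 0.055 0.072]
scene lip 0.75 [326. 233.] 330 med [0.726 0.012 0.035] zmax [0.016 0.035 0.039]
scene lip 0.43 [308. 129.] 397 med [0.451 0.368 0.051] zmax [0.011 0.051 0.073]
scene jar 0.61 [289. 259.] 293 med [ 0.713 -0.126  0.056] zmax [0.026 0.056 0.06 ]
scene tin 0.54 [216. 229.] 226 med [ 0.51  -0.167  0.04 ] zmax [0.017 0.04  0.044]
scene tin 0.18 [340. 111.] 643 med [0.504 0.456 0.093] zmax [0.014 0.093 0.177]
top stand 0.65 [259. 159.] 6765 med [0.617 0.001 0.014] zmax [0.008 0.014 0.033]
   rect ((608.0011596679688, -16.53033447265625), (321.9510192871094, 300.329345703125), 8.422836303710938)
top carton 0.94 [334. 249.] 1068 med [ 0.298 -0.249  0.059] zmax [0.015 0.059 0.063]
top carton 0.68 [270. 176.] 1005 med [ 0.533 -0.038  0.074] zmax [0.035 0.074 0.078]
   rect ((537.1328735351562, -39.530006408691406), (100.85195922851562, 100.60445404052734), 13.224331855773926)
top carton 0.67 [196. 254.] 984 med [0.277 0.204 0.06 ] zmax [0.054 0.06  0.064]
top lip 0.64 [252. 127.] 183 med [0.722 0.016 0.033] zmax [0.017 0.033 0.038]
top tin 0.42 [303. 190.] 87 med [ 0.502 -0.159  0.04 ] zmax [0.034 0.04  0.045]
```

```bash
python3 - <<'E'
from h import *
o=get_obs(); M=R.from_rotvec(o['tool_rot']).as_matrix(); print(np.round(M,3)); print(o['t'])
S=np.array([.608,-.017]);a=np.radians(8.45);ex=np.array([np.cos(a),np.sin(a)]);ey=np.array([-ex[1],ex[0]])
f=np.load('pics/top0.npz'); W=cloud('top',f['d'])
z=W[...,2]
for lo,hi,nm in((.068,.085,'carton'),(.03,.037,'metal20'),(.06,.0725,'post'),(.048,.06,'jar'),(.037,.045,'tin')):
    m=(z>lo)&(z<hi); P=W[m][:,:2]-S; s=np.c_[P@ex,P@ey]*1000
    k=(abs(s[:,0])<165)&(abs(s[:,1])<155); s=s[k]
    print(nm,len(s),np.round(np.percentile(s,[0,5,50,95,100],axis=0)).tolist())
    if nm=='carton': print(cv2.minAreaRect(s.astype(np.float32)))
big=cv2.resize(f['im'][90:220,200:330],None,fx=4.5,fy=4.5,interpolation=cv2.INTER_CUBIC)
cv2.imwrite('pics/b_top.png',big)
E
```

```text
[[-0.     0.915  0.403]
 [-0.     0.403 -0.915]
 [-1.    -0.     0.   ]]
0.95
carton 902 [[-127.0, -65.0], [-119.0, -57.0], [-73.0, -13.0], [-27.0, 33.0], [6.0, 42.0]]
((-60.561790466308594, -10.798782348632812), (126.63484954833984, 100.60445404052734), 4.774325370788574)
metal20 257 [[-142.0, -145.0], [-124.0, -124.0], [110.0, -39.0], [125.0, 84.0], [127.0, 97.0]]
post 262 [[-127.0, -126.0], [-122.0, -58.0], [-71.0, -18.0], [-2.0, 31.0], [95.0, 40.0]]
jar 127 [[-127.0, -132.0], [-124.0, -127.0], [76.0, -106.0], [97.0, 34.0], [101.0, 41.0]]
tin 131 [[-141.0, -145.0], [-136.0, -140.0], [-116.0, -116.0], [120.0, 43.0], [124.0, 92.0]]
```

View pics/b_top.png

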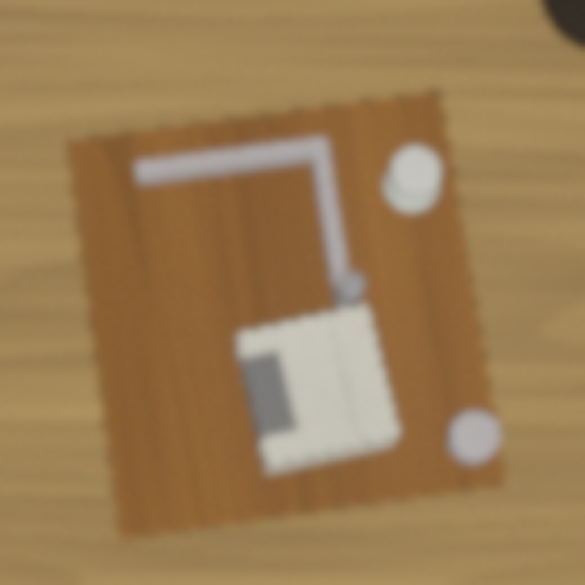

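View pics/a_wrist.png

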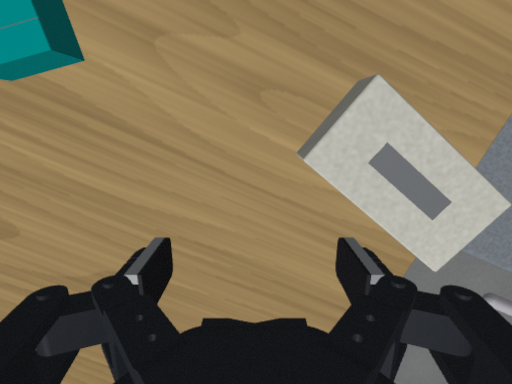

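Emit:
carry_out:
  increments:
    - [[0,0,-0.35],[0.38,1,0],0]
    - [[0,0,-0.35],[0.38,1,0],0]
    - [[0,0,-0.35],[0.38,1,0],0]
    - [[0,0,-0.35],[0.38,1,0],0]
    - [[0,0,-0.35],[0.38,1,0],0]
    - [[0,0,-0.35],[0.38,1,0],0]
    - [[0,0,-0.35],[0.38,1,0],0]
    - [[0,0,-0.35],[0.38,1,0],0]
  squeeze: 40

```text
t: 1.75
tool_pos: [0.3131, -0.4081, 0.4047]
tool_rot: [1.12, 1.262, -1.121]
contact_force: [0.1, 0.2, 0.4]
opening: -0.0003
```

Emit:
carry_out:
  increments:
    - [[0,0,0],[0.38,1,0],0]
    - [[0,0,0],[0.38,1,0],0]
    - [[0,0,0],[0.38,1,0],0]
    - [[0,0,0],[0.38,1,0],0]
    - [[0,0,0],[0.38,1,0],0]
    - [[0,0,0],[0.38,1,0],0]
    - [[0,0,0],[0.38,1,0],0]
    - [[0,0,0],[0.38,1,0],0]

```text
t: 2.55
tool_pos: [0.3753, -0.2409, 0.406]
tool_rot: [1.121, 1.258, -1.122]
contact_force: [0.3, 0.7, -0.8]
opening: -0.0002
```

Emit:
carry_out:
  increments:
    - [[0,0,0],[0.38,1,0],0]
    - [[0,0,0],[0.38,1,0],0]
    - [[0,0,0],[0.38,1,0],0]
    - [[0,0,0],[0.38,1,-0.3],0]
    - [[0,0,0],[0.38,1,-0.6],0]
    - [[0,0,0],[0.38,1,-1],0]
    - [[0,0,0],[0.38,1,-1],0]
    - [[0,0,0],[0.38,1,-1],0]

```text
t: 3.35
tool_pos: [0.4384, -0.0741, 0.3318]
tool_rot: [1.122, 1.244, -1.117]
contact_force: [0.0, -0.4, 0.4]
opening: -0.0003
```

```bash
cat >> h.py <<'E'
S=np.array([.608,-.017]);AY=np.radians(8.45);ex=np.array([np.cos(AY),np.sin(AY)]);ey=np.array([-ex[1],ex[0]])
def stand(p):
    d=np.asarray(p)[...,:2]-S; return np.stack([d@ex,d@ey],-1)*1000
def tool(tag=''):
    o=get_obs(); M=R.from_rotvec(o['tool_rot']).as_matrix()
    p=o['tool_pos']+0.165*M[:,0]
    f=o['contact_force']
    print(tag,'t',round(o['t'],2),'tip stand',np.round(stand(p),1),'tipz',round(o['tool_pos'][2]-.173,4),'yaw(tool y rel stand)',round(np.degrees(np.arctan2(M[1,1],M[0,1]))-8.45,1),'tilt',np.round(M[:2,0],3),'F stand',np.round([f[:2]@ex,f[:2]@ey,f[2]],1))
    return o
def carton():
    "rect of carton top via top camera, tool parts excluded by height"
    im,d=get_image('top'); W=cloud('top',d)
    s=stand(W); z=W[...,2]
    m=(z>.069)&(z<.083)&(im.min(-1)>70)&(abs(s[...,0])<170)&(abs(s[...,1])<150)
    m=cv2.morphologyEx(m.astype(np.uint8),cv2.MORPH_OPEN,np.ones((5,5),np.uint8))
    n,l,st,_=cv2.connectedComponentsWithStats(m)
    if n<2: print('none'); return im
    k=1+np.argmax(st[1:,4]); q=s[l==k].astype(np.float32)
    print('carton rect (stand)',[np.round(x,1) for x in cv2.minAreaRect(q)],len(q))
    return im
E
python3 - <<'E'
from h import *
tool(); im=carton(); cv2.imwrite('pics/c_top.png',cv2.resize(im[70:260,170:360],None,fx=3,fy=3))
E
```

```text
t 3.35 tip stand [-173.9  -33.5] tipz 0.1588 yaw(tool y rel stand) -1.7 tilt [ 0.015 -0.01 ] F stand [-0.  -0.4  0.4]
carton rect (stand) [array([-54.4,  11.3]), array([ 49.7, 103. ]), np.float64(52.3)] 279
```

View pics/c_top.png

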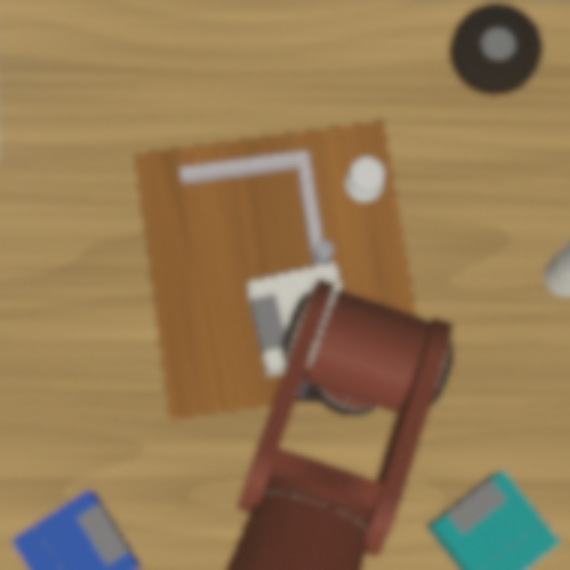

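Emit:
carry_out:
  increments:
    - [[0,0,0],[0.17,0.46,-0.9],0]
    - [[0,0,0],[0.17,0.46,-0.9],0]
    - [[0,0,0],[0.17,0.46,-0.9],0]
    - [[0,0,0],[0,0,-0.9],0]
    - [[0,0,0],[0,0,-0.9],0]
    - [[0,0,0],[0,0,-0.9],0]
    - [[0,0,0],[0,0,-0.6],0]
    - [[0,0,0],[0,0,-0.3],0]

```text
t: 4.2
tool_pos: [0.4489, -0.0435, 0.2004]
tool_rot: [1.118, 1.249, -1.113]
contact_force: [0.3, 0.5, 0.3]
opening: 0.0002
```

```bash
cat >> h.py <<'E'
from scipy.optimize import minimize
def fit(cams=('scene','wrist'),x0=(-73,-12,4.8),save=None):
    I=[];O=[]
    for n in cams:
        c=get_calibration(n); im,d=get_image(n); W=cloud(n,d,c); s=stand(W); z=W[...,2]
        ok=(d>0)&(abs(s[...,0])<158)&(abs(s[...,1])<148)
        if n=='wrist': ok&=(d>.09)
        i=ok&(z>.0705)&(z<.082)&(im.min(-1)>75)
        i=cv2.morphologyEx(i.astype(np.uint8),cv2.MORPH_OPEN,np.ones((3,3),np.uint8))>0
        o=ok&(z>.007)&(z<.022)
        o=cv2.erode(o.astype(np.uint8),np.ones((3,3),np.uint8))>0
        a,b=s[i],s[o]
        a=a[np.hypot(*(a-np.array(x0[:2])).T)<95]
        I.append(a[::max(1,len(a)//600)]); O.append(b[::max(1,len(b)//3000)])
        print('  ',n,len(a),len(b))
        if save: cv2.imwrite(f'pics/{save}_{n}.png',im)
    I=np.vstack(I);O=np.vstack(O)
    def loc(P,x):
        t=np.radians(x[2]); dx=P-x[:2]
        return np.abs(np.c_[dx@[np.cos(t),np.sin(t)],dx@[-np.sin(t),np.cos(t)]]).max(1)
    def cost(x):
        a=np.clip(loc(I,x)-50,0,8); b=np.clip(50-loc(O,x),0,8)
        return a.sum()+b.sum()
    best=min((minimize(cost,np.array(x0)+[p,q,r],method='Nelder-Mead',options=dict(xatol=.05,fatol=.1)) for p in(-6,6) for q in (-6,6) for r in(-5,5)),key=lambda r:r.fun)
    print('carton stand xy,tilt',np.round(best.x,1),'cost',round(best.fun,1))
    return best.x
E
python3 - <<'E'
from h import *
tool(); fit(save='d'); tool()
E
```

```text
t 4.2 tip stand [-159.1   -4.4] tipz 0.0274 yaw(tool y rel stand) -1.4 tilt [ 0.014 -0.008] F stand [0.4 0.4 0.3]
   scene 1027 5363
   wrist 26991 48636
carton stand xy,tilt [-72.8 -13.4   5.7] cost 31.6
 t 4.3 tip stand [-159.2   -4.3] tipz 0.0275 yaw(tool y rel stand) -1.4 tilt [ 0.014 -0.008] F stand [-0.3  0.7 -0.3]
```

View pics/d_scene.png

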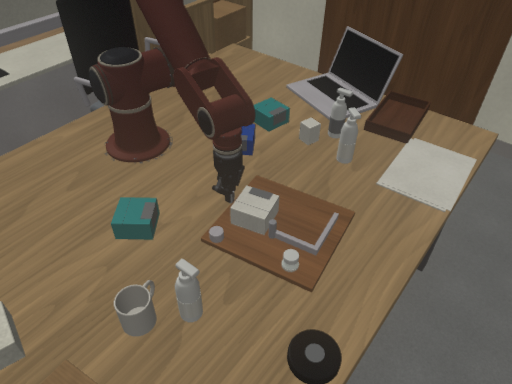

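View pics/d_wrist.png

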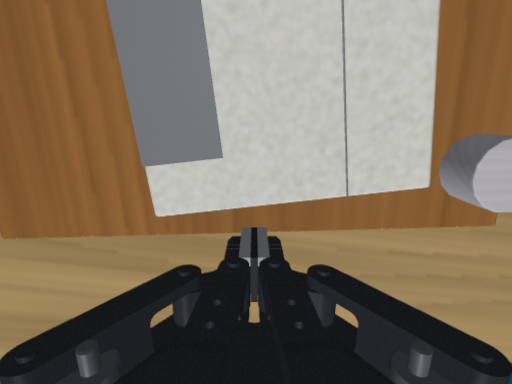

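Emit:
carry_out:
  increments:
    - [[0,0,0],[0.5,0.07,0.25],0]
    - [[0,0,0],[0.3,0.04,0],0]
    - [[0,0,0],[0.2,0.03,0],0]
    - [[0,0,0],[0.2,0.03,0],0]
    - [[0,0,0],[0.2,0.03,0],0]

```text
t: 4.8
tool_pos: [0.4808, -0.0396, 0.2095]
tool_rot: [1.119, 1.244, -1.11]
contact_force: [-0.3, 0.9, -0.4]
opening: -0.0001
```

```bash
python3 - <<'E'
from h import *
tool(); fit(); 
E
```

```text
t 4.8 tip stand [-126.3   -5.6] tipz 0.0365 yaw(tool y rel stand) -1.4 tilt [ 0.019 -0.009] F stand [-0.1  0.9 -0.4]
   scene 1042 5210
   wrist 67585 56631
carton stand xy,tilt [-65.6 -14.4   3.2] cost 33.8
```

Emit:
carry_out:
  increments:
    - [[0,0,0],[0.15,0.02,-0.1],0]
    - [[0,0,0],[0.1,0.015,0],0]
    - [[0,0,0],[0.1,0.015,0],0]

```text
t: 5.2
tool_pos: [0.488, -0.0386, 0.2092]
tool_rot: [1.117, 1.248, -1.112]
contact_force: [-7.0, 0.8, 6.5]
opening: 0.0
```

```bash
python3 - <<'E'
from h import *
tool(); fit(x0=(-62,-14,3),save='e'); 
E
```

```text
t 5.2 tip stand [-119.7   -5.5] tipz 0.0362 yaw(tool y rel stand) -1.4 tilt [ 0.015 -0.009] F stand [-6.8  1.9  6.5]
   scene 1060 5229
   wrist 68737 57967
carton stand xy,tilt [-59.  -15.7   0.2] cost 135.4
```

Emit:
carry_out:
  increments:
    - [[0,0,-0.39],[0.11,0.25,0],0]
    - [[0,0,-0.39],[0.12,0.245,0],0]
    - [[0,0,-0.39],[0.125,0.24,0],0]
    - [[0,0,-0.39],[0.135,0.235,0],0]

```text
t: 5.7
tool_pos: [0.4971, -0.0193, 0.2093]
tool_rot: [1.233, 1.175, -1.238]
contact_force: [-4.7, -1.1, 4.9]
opening: 0.0001
```

```bash
python3 - <<'E'
from h import *
tool(); fit(x0=(-57,-12,-7),save='f'); 
E
```

```text
t 5.7 tip stand [-108.9   11.8] tipz 0.0363 yaw(tool y rel stand) -10.7 tilt [ 0.009 -0.013] F stand [-4.8 -0.4  4.9]
   scene 1035 5110
   wrist 68984 58759
carton stand xy,tilt [-52.3 -10.4 -12.8] cost 22.8
```

View pics/f_wrist.png

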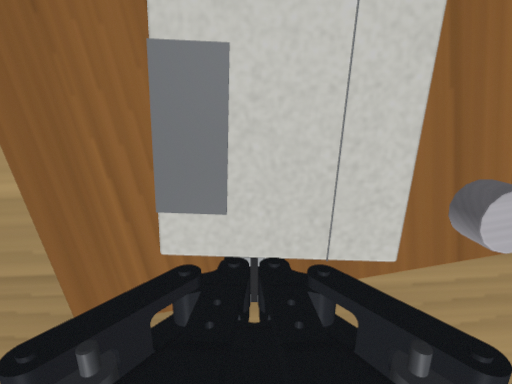

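Emit:
carry_out:
  increments:
    - [[0,0,-0.43],[0.135,0.227,0],0]
    - [[0,0,-0.43],[0.145,0.222,0],0]
    - [[0,0,-0.43],[0.15,0.216,0],0]
    - [[0,0,-0.43],[0.16,0.21,0],0]
    - [[0,0,-0.43],[0.17,0.203,0],0]
    - [[0,0,-0.43],[0.177,0.196,0],0]

```text
t: 6.4
tool_pos: [0.5145, 0.0065, 0.2093]
tool_rot: [1.416, 1.042, -1.433]
contact_force: [-4.3, -0.3, 5.1]
opening: 0.0
```

```bash
cat >> h.py <<'E'
def rep(x0,save=None):
    o=tool(); c=fit(x0=x0,save=save); M=R.from_rotvec(o['tool_rot']).as_matrix(); p=stand(o['tool_pos']+.165*M[:,0])
    t=np.radians(c[2]); n=np.array([np.cos(t),np.sin(t)]); l=np.array([-n[1],n[0]]); P=np.array([0,-50.])
    d=p-c[:2]; print('pusher in carton: n',round(d@n,1),'w',round(d@l,1),' u',round(50+(P-10*n-c[:2])@l,1),'gap post',round((P-c[:2])@n-60,1))
    r=p-P; print('r',np.round(r,1),np.hypot(*r).round(1),'tangent world deg',round(np.degrees(np.arctan2(-r[0],r[1]))+8.45,1),'n world deg',round(c[2]+8.45,1))
    return c
E
python3 - <<'E'
from h import *
rep((-42,2,-27)); 
E
```

```text
t 6.4 tip stand [-89.7  34.8] tipz 0.0363 yaw(tool y rel stand) -25.6 tilt [-0.002 -0.013] F stand [-4.3  0.4  5.1]
   scene 1039 5023
   wrist 68179 56604
carton stand xy,tilt [-42.3  -2.9 -28.9] cost 30.0
pusher in carton: n -59.7 w 10.2  u 29.2 gap post -0.2
r [-89.7  84.8] 123.4 tangent world deg 55.0 n world deg -20.4
```

Emit:
carry_out:
  increments:
    - [[0,0,-0.44],[0.185,0.187,0],0]
    - [[0,0,-0.44],[0.19,0.18,0],0]
    - [[0,0,-0.44],[0.2,0.172,0],0]
    - [[0,0,-0.44],[0.206,0.164,0],0]
    - [[0,0,-0.44],[0.212,0.155,0],0]
    - [[0,0,-0.44],[0.218,0.147,0],0]
    - [[0,0,-0.44],[0.224,0.138,0],0]
    - [[0,0,-0.44],[0.23,0.13,0],0]

```text
t: 7.3
tool_pos: [0.5455, 0.0333, 0.2094]
tool_rot: [1.658, 0.831, -1.686]
contact_force: [-3.8, 3.0, 4.8]
opening: -0.0001
```

```bash
python3 - <<'E'
from h import *
rep((-25,7,-50),save='g'); 
E
```

```text
t 7.3 tip stand [-56.9  58.8] tipz 0.0364 yaw(tool y rel stand) -45.8 tilt [-0.015 -0.003] F stand [-3.3  3.6  4.8]
   scene 1032 5149
   wrist 65131 56907
carton stand xy,tilt [-25.9   6.5 -49.8] cost 33.2
pusher in carton: n -59.9 w 10.0  u 33.3 gap post -0.1
r [-56.9 108.8] 122.8 tangent world deg 36.1 n world deg -41.3
```

Emit:
carry_out:
  increments:
    - [[0,0,-0.48],[0.235,0.116,0],0]
    - [[0,0,-0.48],[0.24,0.107,0],0]
    - [[0,0,-0.48],[0.243,0.097,0],0]
    - [[0,0,-0.48],[0.247,0.087,0],0]
    - [[0,0,-0.48],[0.25,0.077,0],0]
    - [[0,0,-0.48],[0.253,0.067,0],0]
    - [[0,0,-0.48],[0.256,0.057,0],0]
    - [[0,0,-0.48],[0.258,0.047,0],0]

```text
t: 8.2
tool_pos: [0.584, 0.0489, 0.2096]
tool_rot: [1.914, 0.549, -1.935]
contact_force: [-3.4, 3.3, 3.9]
opening: -0.0002
```

```bash
python3 - <<'E'
from h import *
rep((-5,10,-71),save='i'); 
E
```

```text
t 8.2 tip stand [-16.2  71.4] tipz 0.0366 yaw(tool y rel stand) -67.6 tilt [-0.015  0.014] F stand [-2.9  3.8  3.9]
   scene 1029 5365
   wrist 62694 55128
carton stand xy,tilt [ -6.   10.5 -71.7] cost 29.1
pusher in carton: n -61.0 w 9.5  u 36.7 gap post -0.7
r [-16.2 121.4] 122.5 tangent world deg 16.0 n world deg -63.2
```

View pics/i_scene.png

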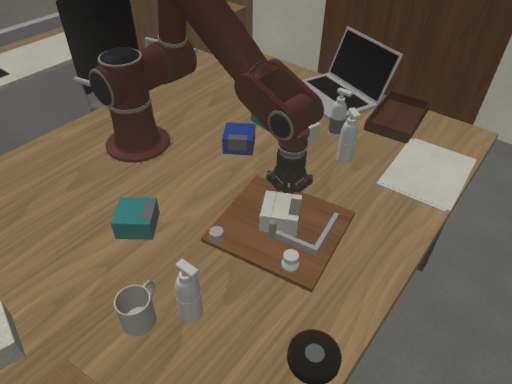

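Emit:
carry_out:
  increments:
    - [[0,0,-0.46],[0.26,0.028,0],0]
    - [[0,0,-0.46],[0.26,0.018,0],0]
    - [[0,0,-0.46],[0.26,0.007,0],0]
    - [[0,0,-0.46],[0.26,-0.003,0],0]
    - [[0,0,-0.46],[0.26,-0.014,0],0]
    - [[0,0,-0.46],[0.26,-0.024,0],0]
    - [[0,0,-0.46],[0.26,-0.04,0],0]
    - [[0,0,-0.3],[0.2,-0.05,0],0]

```text
t: 9.1
tool_pos: [0.6235, 0.0514, 0.2098]
tool_rot: [2.132, 0.245, -2.137]
contact_force: [-7.6, 10.6, 8.1]
opening: -0.0001
```

```bash
python3 - <<'E'
from h import *
rep((12,11,-88),save='j'); 
E
```

```text
t 9.1 tip stand [25.3 71.1] tipz 0.0368 yaw(tool y rel stand) -87.3 tilt [-0.006  0.034] F stand [-6.  11.6  8.1]
   scene 1070 5263
   wrist 58804 51032
carton stand xy,tilt [ 12.1   9.7 -91.5] cost 30.7
pusher in carton: n -61.7 w 11.6  u 39.5 gap post 0.0
r [ 25.3 121.1] 123.7 tangent world deg -3.3 n world deg -83.1
```

View pics/j_wrist.png

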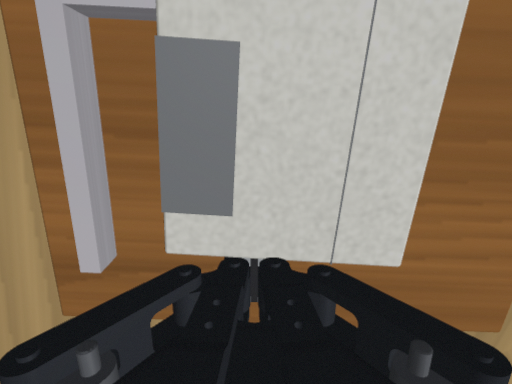

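Emit:
carry_out:
  increments:
    - [[0,0,0],[-0.04,0.25,0],0]
    - [[0,0,0],[-0.1,0.7,0],0]
    - [[0,0,0.95],[-0.14,0.9,0.2],0]
    - [[0,0,0.95],[-1,-0.15,0],0]
    - [[0,0,0.95],[-1,-0.15,0],0]
    - [[0,0,0.95],[-1,-0.15,0],0]
    - [[0,0,0.95],[-1,-0.15,0],0]
    - [[0,0,0.95],[-0.8,-0.12,0],0]

```text
t: 10.0
tool_pos: [0.519, 0.0767, 0.2122]
tool_rot: [1.755, 0.772, -1.76]
contact_force: [-0.3, 0.3, -0.4]
opening: -0.0001
```

```bash
python3 - <<'E'
from h import *
rep((12,11,-88),save='k'); im=carton(); cv2.imwrite('pics/k_top.png',cv2.resize(im[70:260,170:360],None,fx=3,fy=3))
E
```

```text
t 10.0 tip stand [-75.8 110.1] tipz 0.0392 yaw(tool y rel stand) -52.5 tilt [-0.013  0.025] F stand [-0.2  0.3 -0.4]
   scene 1061 5381
   wrist 11920 87135
carton stand xy,tilt [ 12.1   9.9 -91.3] cost 29.3
pusher in carton: n -98.1 w -90.2  u 39.2 gap post 0.2
r [-75.8 160.1] 177.1 tangent world deg 33.8 n world deg -82.9
carton rect (stand) [array([11.3, 11.5]), array([99.6, 99.6]), np.float64(89.2)] 574
```

View pics/k_scene.png

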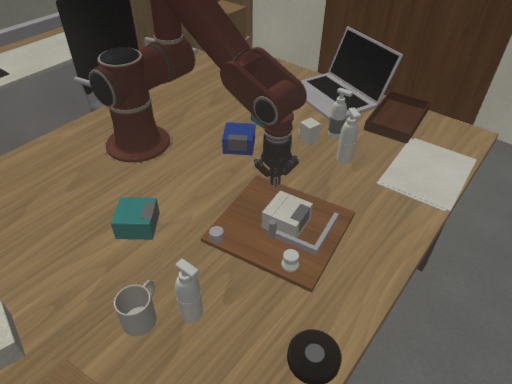

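Emit:
carry_out:
  increments:
    - [[-0.12,-0.06,0.95],[0,-0.95,0],0]
    - [[-0.13,-0.07,0.95],[0.14,-0.97,0],0]
    - [[0,0,0.95],[0.14,-0.97,0],0]
    - [[0,0,0.95],[0.14,-0.97,0],0]
    - [[0,0,0.95],[0.14,-0.97,0],0]
    - [[0,0,0.95],[0,0,0],0]
    - [[0,0,0.95],[0,0,-0.1],0]
    - [[0,0,0.95],[0,0,-0.1],0]

```text
t: 10.95
tool_pos: [0.539, -0.0237, 0.2111]
tool_rot: [1.211, 1.199, -1.195]
contact_force: [-0.8, -0.1, -1.0]
opening: 0.0004
```

```bash
python3 - <<'E'
from h import *
rep((12,11,-88),save='l')
E
```

```text
t 10.95 tip stand [-66.8   2.8] tipz 0.0381 yaw(tool y rel stand) -8.1 tilt [ 0.015 -0.002] F stand [-0.8  0.1 -1. ]
   scene 1055 4756
   wrist 58511 69902
carton stand xy,tilt [ 12.    9.9 -90.9] cost 37.4
pusher in carton: n 8.3 w -78.7  u 38.9 gap post 0.1
r [-66.8  52.8] 85.1 tangent world deg 60.1 n world deg -82.4
```

View pics/l_wrist.png

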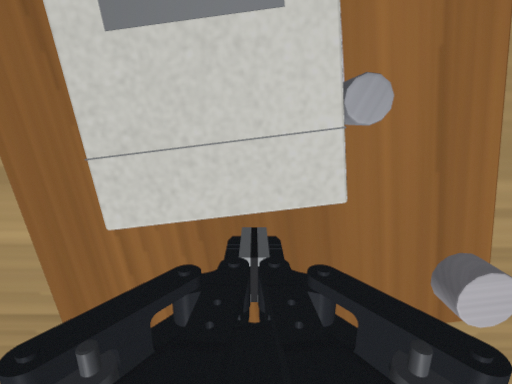

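Emit:
carry_out:
  increments:
    - [[-0.05,-0.1,0.7],[-0.05,0.35,0],0]
    - [[0,0,0.7],[0.45,0.065,0],0]
    - [[0,0,0],[0.2,0.03,0],0]
    - [[0,0,0],[0.25,0.036,0],0]
    - [[0,0,0],[0.25,0.036,0],0]
    - [[0,0,0],[0.25,0.036,0],0]
    - [[0,0,0],[0.25,0.036,0],0]
    - [[0,0,0],[0.25,0.036,0],0]

```text
t: 11.85
tool_pos: [0.5793, -0.0104, 0.2107]
tool_rot: [1.12, 1.245, -1.099]
contact_force: [-0.1, -0.2, 0.4]
opening: 0.0
```

```bash
python3 - <<'E'
from h import *
rep((30,11,-90))
E
```

```text
t 11.85 tip stand [-23.5   9.3] tipz 0.0377 yaw(tool y rel stand) -1.0 tilt [ 0.024 -0.005] F stand [-0.1 -0.2  0.4]
   scene 1075 4935
   wrist 66264 61778
carton stand xy,tilt [ 36.4   9.7 -90.9] cost 9.9
pusher in carton: n 1.4 w -59.9  u 14.5 gap post 0.3
r [-23.5  59.3] 63.8 tangent world deg 30.1 n world deg -82.5
```

Emit:
carry_out:
  increments:
    - [[0,0,0],[0.25,0.036,0],0]
    - [[0,0,0],[0.25,0.036,0],0]
    - [[0,0,0],[0.25,0.036,0],0]
    - [[0,0,0],[0.25,0.036,0],0]
    - [[0,0,0],[0.15,0.022,0],0]

```text
t: 12.45
tool_pos: [0.604, -0.0068, 0.2107]
tool_rot: [1.12, 1.245, -1.099]
contact_force: [-1.5, -0.5, 1.1]
opening: -0.0001
```

```bash
python3 - <<'E'
from h import *
rep((57,11,-90))
E
```

```text
t 12.45 tip stand [1.4 9.2] tipz 0.0377 yaw(tool y rel stand) -1.0 tilt [ 0.024 -0.005] F stand [-1.5 -0.2  1.1]
   scene 1124 4953
   wrist 66614 59191
carton stand xy,tilt [ 61.3  10.  -90.6] cost 24.7
pusher in carton: n 1.4 w -59.9  u -10.7 gap post 0.6
r [ 1.4 59.2] 59.2 tangent world deg 7.1 n world deg -82.2
```

Emit:
carry_out:
  increments:
    - [[0,0,0],[0.08,0.012,0],0]
    - [[0,0,0],[0.08,0.012,0],0]
    - [[0,0,0],[0.05,0.007,0],0]

```text
t: 12.85
tool_pos: [0.6078, -0.0064, 0.2104]
tool_rot: [1.118, 1.247, -1.101]
contact_force: [-4.8, -3.3, 2.5]
opening: -0.0002
```

Emit:
carry_out:
  increments:
    - [[0,0,0],[0.05,0.007,0],0]

```text
t: 12.95
tool_pos: [0.6084, -0.0064, 0.2103]
tool_rot: [1.117, 1.248, -1.103]
contact_force: [-3.6, -1.5, 2.2]
opening: 0.0004
```

```bash
python3 - <<'E'
from h import *
rep((65,11,-90),save='m')
E
```

```text
t 12.95 tip stand [5.  8.9] tipz 0.0373 yaw(tool y rel stand) -1.0 tilt [ 0.019 -0.006] F stand [-3.8 -1.   2.2]
   scene 1123 4935
   wrist 67510 59073
carton stand xy,tilt [ 64.8   9.6 -89.9] cost 19.6
pusher in carton: n 0.6 w -59.8  u -14.9 gap post -0.5
r [ 5.  58.9] 59.1 tangent world deg 3.6 n world deg -81.4
```

View pics/m_wrist.png

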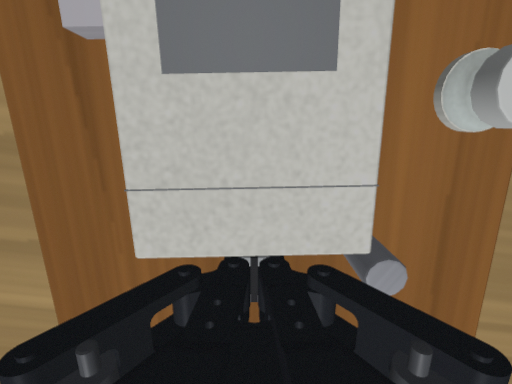

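Emit:
carry_out:
  increments:
    - [[0,0,0],[0.1,0.015,0],0]
    - [[0,0,0],[0.1,0.015,0],0]

```text
t: 13.25
tool_pos: [0.6103, -0.006, 0.2094]
tool_rot: [1.111, 1.257, -1.111]
contact_force: [-10.9, -2.3, 8.9]
opening: -0.0
```

Emit:
carry_out:
  increments:
    - [[0,0,0],[0.14,0.02,0],0]
    - [[0,0,0],[0.14,0.02,0],0]

```text
t: 13.45
tool_pos: [0.6129, -0.0058, 0.2096]
tool_rot: [1.102, 1.27, -1.123]
contact_force: [-16.7, -3.0, 12.1]
opening: 0.0
```

Emit:
carry_out:
  increments:
    - [[0,0,0],[0.0,0,0.05],0]
    - [[0,0,0],[0.04,0.006,0],0]

```text
t: 13.65
tool_pos: [0.6131, -0.0057, 0.2104]
tool_rot: [1.101, 1.271, -1.124]
contact_force: [-6.2, -0.6, 4.1]
opening: 0.0001
```

Emit:
carry_out:
  increments:
    - [[0,0,0],[0.04,0.006,0],0]
    - [[0,0,0],[0.05,0.007,0],0]
    - [[0,0,0],[0.05,0.007,0],0]

```text
t: 13.95
tool_pos: [0.6144, -0.0055, 0.2099]
tool_rot: [1.097, 1.278, -1.13]
contact_force: [-8.5, -1.7, 5.0]
opening: -0.0002
```

Emit:
carry_out:
  increments:
    - [[0,0,0],[0.06,0.009,0],0]
    - [[0,0,0],[0.06,0.009,0],0]
    - [[0,0,0],[0.05,0.007,0],0]

```text
t: 14.25
tool_pos: [0.6159, -0.0053, 0.2099]
tool_rot: [1.091, 1.286, -1.138]
contact_force: [-7.7, -0.8, 4.8]
opening: 0.0002
```

```bash
python3 - <<'E'
from h import *
rep((65,11,-90),save='n')
E
```

```text
t 14.25 tip stand [4.2 9.5] tipz 0.0369 yaw(tool y rel stand) -0.9 tilt [-0.031 -0.01 ] F stand [-7.8  0.3  4.8]
   scene 1135 4999
   wrist 58463 57313
carton stand xy,tilt [ 65.    9.6 -90.7] cost 118.6
pusher in carton: n 0.8 w -60.7  u -14.3 gap post 0.4
r [ 4.2 59.5] 59.7 tangent world deg 4.4 n world deg -82.2
```

Emit:
carry_out:
  increments:
    - [[0,0,0],[-0.2,-0.03,0],0]
    - [[0,0,0],[-0.5,-0.07,0],0]
    - [[0,0.3,0],[-1,-0.15,0],0]
    - [[0,0,0],[-1,-0.15,0.3],0]
    - [[0,0,0],[-0.5,0.5,0.5],0]
    - [[0,0,0],[-0.5,1,0],0]
    - [[0,0,0],[-0.5,1,0],0]
    - [[0,0,0],[-0.5,1,0],0]

```text
t: 15.15
tool_pos: [0.519, 0.0565, 0.2277]
tool_rot: [1.089, 1.297, -1.151]
contact_force: [0.5, 0.4, 0.2]
opening: 0.0001
```

Emit:
carry_out:
  increments:
    - [[0,0,0],[0,1,0],0]
    - [[0,0,0],[0,1,0],0]
    - [[0,0,0],[0,0.5,0],0]

```text
t: 15.45
tool_pos: [0.5166, 0.1092, 0.2278]
tool_rot: [1.092, 1.295, -1.147]
contact_force: [0.4, 0.4, 0.1]
opening: -0.0001
```

```bash
python3 - <<'E'
from h import *
tool(); fit(('scene','top'),x0=(65,10,-90),save='o'); fit(('top',),x0=(65,10,-90)); fit(('scene',),x0=(65,10,-90)); carton()
im=cv2.imread('pics/o_top.png'); cv2.imwrite('pics/o_top2.png',cv2.resize(im[80:230,190:340],None,fx=4,fy=4,interpolation=cv2.INTER_CUBIC))
im=cv2.imread('pics/o_scene.png'); cv2.imwrite('pics/o_scene2.png',cv2.resize(im[150:300,190:370],None,fx=4,fy=4,interpolation=cv2.INTER_CUBIC))
E
```

```text
t 15.45 tip stand [-79.  138.3] tipz 0.0548 yaw(tool y rel stand) -1.1 tilt [-0.042 -0.006] F stand [0.5 0.3 0.1]
   scene 1119 5420
   top 677 3729
carton stand xy,tilt [ 64.6   9.9 -90. ] cost 147.0
   top 694 3687
carton stand xy,tilt [ 64.5  11.5 -90.3] cost 1.8
   scene 1134 5420
carton stand xy,tilt [ 64.7   9.5 -90.2] cost 211.7
carton rect (stand) [array([64.1, 11.3]), array([100. , 100.6]), np.float64(89.7)] 778
```

View pics/o_top2.png

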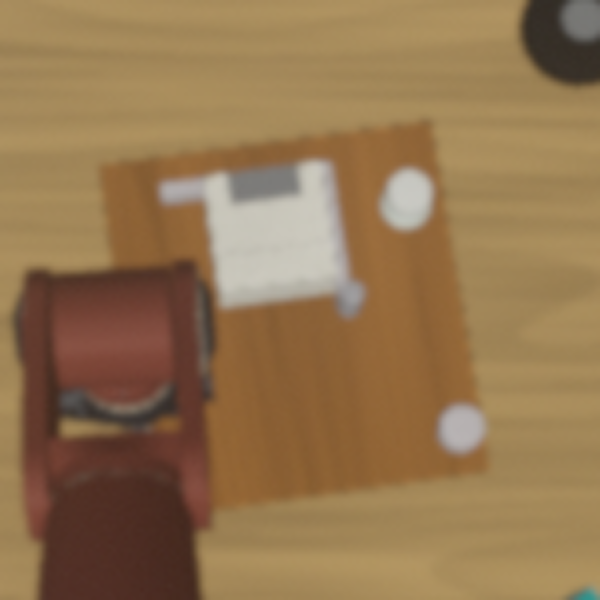

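View pics/o_scene2.png

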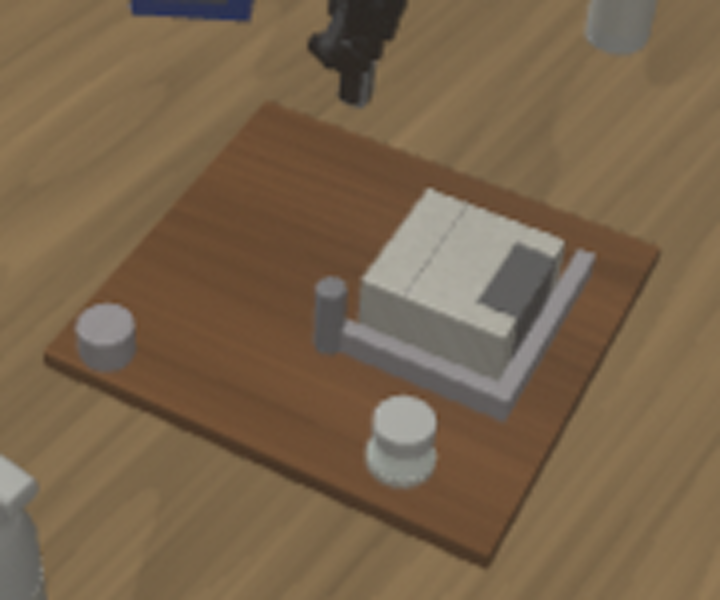

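Emit:
carry_out:
  increments:
    - [[0.06,-0.4,-0.95],[0.95,0.14,0],0]
    - [[0,0,-0.95],[0.95,0.14,0],0]
    - [[0,0,-0.95],[0.95,0.14,0],0]
    - [[0,0,-0.95],[0.95,0.14,0],0]
    - [[0,0,-0.95],[0.95,0.14,0],0]
    - [[0,0,-0.95],[0.95,0.14,0],0]
    - [[0,0,-0.95],[0.95,0.14,0],0]
    - [[0,0,-0.95],[0,0,0],0]

```text
t: 16.5
tool_pos: [0.6562, 0.1191, 0.2262]
tool_rot: [1.687, 0.813, -1.687]
contact_force: [-0.2, 0.1, 0.3]
opening: -0.0002
```

Emit:
carry_out:
  increments:
    - [[0,0,-0.95],[0,0,-0.3],0]
    - [[0,0,-0.95],[0,0,-0.3],0]
    - [[0,0,-0.95],[0,0,-0.2],0]
    - [[0,0,-0.95],[0,0,0],0]
    - [[0,0,-0.95],[0,0,0],0]
    - [[0,0,-0.95],[0,0,0],0]
    - [[0,0,-0.95],[0,0,0],0]
    - [[0,0,-0.6],[0,0,0],0]

```text
t: 17.3
tool_pos: [0.6589, 0.1089, 0.2074]
tool_rot: [2.154, 0.138, -2.157]
contact_force: [1.6, -0.1, -0.3]
opening: -0.0002
```

```bash
python3 - <<'E'
from h import *
rep((65,10,-90),save='p')
E
```

```text
t 17.3 tip stand [ 68.7 117.1] tipz 0.0344 yaw(tool y rel stand) -91.1 tilt [-0.001 -0.   ] F stand [ 1.5 -0.3 -0.3]
   scene 1123 5390
   wrist 32620 60540
carton stand xy,tilt [ 65.    9.7 -89.8] cost 76.7
pusher in carton: n -107.4 w 4.1  u -15.3 gap post -0.6
r [ 68.7 167.1] 180.6 tangent world deg -13.9 n world deg -81.3
```

View pics/p_wrist.png

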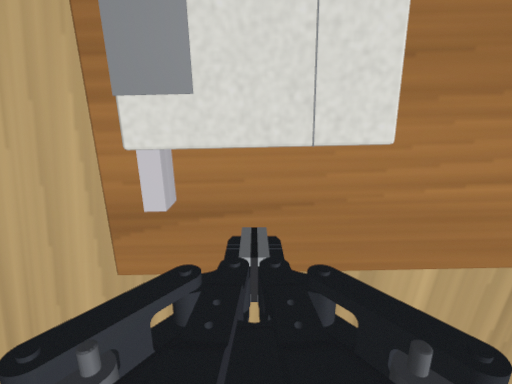

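Emit:
carry_out:
  increments:
    - [[0,0,0],[0.12,-0.8,0.15],0]
    - [[0,0,0],[0.12,-0.8,0],0]
    - [[0,0,0],[0.06,-0.4,0],0]
    - [[0,0,0],[0.015,-0.1,0],0]
    - [[0,0,0],[0.015,-0.1,0],0]
    - [[0,0,0],[0.015,-0.1,0],0]

```text
t: 18.0
tool_pos: [0.6661, 0.0602, 0.211]
tool_rot: [2.158, 0.154, -2.162]
contact_force: [-0.8, 7.7, 0.6]
opening: -0.0
```

```bash
python3 - <<'E'
from h import *
rep((65,10,-90))
E
```

```text
t 18.0 tip stand [68.7 69.9] tipz 0.038 yaw(tool y rel stand) -91.0 tilt [-0.003  0.012] F stand [0.4 7.7 0.6]
   scene 1119 5297
   wrist 67411 44233
carton stand xy,tilt [ 65.1   9.2 -90.3] cost 22.7
pusher in carton: n -60.6 w 3.3  u -14.8 gap post -0.4
r [ 68.7 119.9] 138.2 tangent world deg -21.4 n world deg -81.8
```

Emit:
carry_out:
  increments:
    - [[0,0,0],[0.012,-0.08,0],0]
    - [[0,0,0],[-0.04,0.25,0],0]
    - [[0,0,0],[-0.12,0.8,0],0]
    - [[0,0,0.95],[-0.14,0.95,0.2],0]
    - [[0,0,0.95],[-1,-0.15,0],0]
    - [[0,0,0.95],[-1,-0.15,0],0]
    - [[0,0,0.95],[-1,-0.15,0],0]
    - [[0,0,0.95],[-1,-0.15,0],0]

```text
t: 18.9
tool_pos: [0.5785, 0.0936, 0.2156]
tool_rot: [1.864, 0.619, -1.87]
contact_force: [-0.4, 0.7, 0.1]
opening: 0.0002
```

Emit:
carry_out:
  increments:
    - [[0,0,0.95],[-1,-0.15,0],0]
    - [[0,0,0.95],[-0.6,-0.1,0],0]
    - [[0,0,0.95],[0.1,-0.9,0],0]
    - [[0,0,0.95],[0.14,-0.95,0],0]
    - [[0,0,0.95],[0.14,-0.95,0],0]
    - [[0,0,0.95],[0.14,-0.95,0],0]
    - [[0,0,0.95],[0,-0.3,0],0]
    - [[0,0,0.95],[0,0,-0.1],0]

```text
t: 19.7
tool_pos: [0.5515, 0.011, 0.2136]
tool_rot: [1.309, 1.148, -1.325]
contact_force: [0.2, 0.5, 0.0]
opening: -0.0002
```

```bash
python3 - <<'E'
from h import *
rep((65,10,-90))
E
```

```text
t 19.7 tip stand [-54.   36.6] tipz 0.0406 yaw(tool y rel stand) -16.7 tilt [-0.014  0.002] F stand [0.3 0.5 0. ]
   scene 1124 4974
   wrist 28875 92176
carton stand xy,tilt [ 65.    9.2 -89.9] cost 19.8
pusher in carton: n -27.6 w -118.9  u -15.1 gap post -0.9
r [-54.   86.6] 102.1 tangent world deg 40.4 n world deg -81.5
```

Emit:
carry_out:
  increments:
    - [[0,-0.14,0.95],[0.1,-0.75,0],0]
    - [[0,0,0.95],[0.1,-0.75,-0.1],0]
    - [[0,0,0.9],[0.5,0.07,-0.1],0]
    - [[0,0,0],[0.9,0.13,0],0]
    - [[0,0,0],[0.7,0.1,0],0]
    - [[0,0,0],[0.3,0.045,0],0]

```text
t: 20.4
tool_pos: [0.6037, -0.0082, 0.209]
tool_rot: [1.11, 1.272, -1.111]
contact_force: [-0.3, 0.2, 0.2]
opening: -0.0001
```

```bash
python3 - <<'E'
from h import *
tool()
E
```

```text
t 20.4 tip stand [-3.2  9.5] tipz 0.036 yaw(tool y rel stand) -0.8 tilt [-0.002  0.001] F stand [-0.3  0.2  0.2]
```

Emit:
carry_out:
  increments:
    - [[0,0,0],[0.2,0.03,0],0]
    - [[0,0,0],[0.12,0.018,0],0]
    - [[0,0,0],[0.1,0.015,0],0]

```text
t: 20.7
tool_pos: [0.6115, -0.0057, 0.2083]
tool_rot: [1.108, 1.276, -1.116]
contact_force: [-10.7, -1.7, 4.4]
opening: 0.0001
```

Emit:
carry_out:
  increments:
    - [[0,0,0],[0.09,0.013,0],0]

```text
t: 20.8
tool_pos: [0.612, -0.0054, 0.2075]
tool_rot: [1.106, 1.279, -1.119]
contact_force: [-5.5, -0.7, 1.4]
opening: 0.0004
```

Emit:
carry_out:
  increments:
    - [[0,0,0],[0.12,0.018,0.04],0]
    - [[0,0,0],[0.1,0.015,0.02],0]
    - [[0,0,0],[0.1,0.015,0],0]

```text
t: 21.1
tool_pos: [0.6142, -0.0048, 0.2069]
tool_rot: [1.097, 1.291, -1.132]
contact_force: [-8.5, -2.8, 6.5]
opening: 0.0
```

Emit:
carry_out:
  increments:
    - [[0,0,0],[0.08,0.012,0],0]
    - [[0,0,0],[0.08,0.012,0],0]
    - [[0,0,0],[0.08,0.012,0],0]

```text
t: 21.4
tool_pos: [0.6159, -0.0046, 0.207]
tool_rot: [1.091, 1.3, -1.142]
contact_force: [-7.5, -0.0, 4.8]
opening: 0.0
```

Emit:
carry_out:
  increments:
    - [[0,0,0],[0.12,0.018,0],0]
    - [[0,0,0],[0.11,0.016,0],0]

```text
t: 21.6
tool_pos: [0.6176, -0.0043, 0.207]
tool_rot: [1.084, 1.308, -1.152]
contact_force: [-7.6, -1.8, 6.8]
opening: -0.0003
```

Emit:
carry_out:
  increments:
    - [[0,0,0],[-0.2,-0.03,0],0]
    - [[0,0,0],[-0.5,-0.07,0],0]
    - [[0,-0.3,0],[-1,-0.15,0],0]
    - [[0,0,0],[-1,-0.15,0.3],0]
    - [[0,0,0],[-1,-0.15,0.5],0]
    - [[0,0,0],[-1,0,1],0]
    - [[0,0,0],[-1,0,1],0]
    - [[0,0,0],[-0.5,0,1],0]

```text
t: 22.4
tool_pos: [0.4831, -0.0152, 0.2794]
tool_rot: [1.098, 1.29, -1.136]
contact_force: [1.0, -0.4, -0.9]
opening: 0.0001
```

Emit:
carry_out:
  increments:
    - [[0,0,0],[0,1,1],0]
    - [[0,0,0],[-0.3,1,1],0]
    - [[0,0,0],[-0.3,1,1],0]
    - [[0,0,0],[-0.3,1,0.5],0]
    - [[0,0,0],[-0.3,1,0],0]
    - [[0,0,0],[-0.3,1,0],0]
    - [[0,0,0],[0,0.5,0],0]
    - [[0,0,0],[0,0,0],0]

```text
t: 23.2
tool_pos: [0.4452, 0.1183, 0.354]
tool_rot: [1.107, 1.28, -1.132]
contact_force: [0.3, -0.1, -1.3]
opening: 0.0001
```

```bash
python3 - <<'E'
from h import *
tool(); fit(('scene',),x0=(65,10,-90),save='q'); fit(('top',),x0=(65,10,-90),save='q'); carton(); 
W=cloud('top',get_image('top')[1])
for n in ('jar','tin'):
    print(n,[ (round(m['p'],2),np.round(m['centre'])) for m in look_for('top',n)[:2]])
im=cv2.imread('pics/q_top.png'); cv2.imwrite('pics/q_top2.png',cv2.resize(im[80:230,190:340],None,fx=4,fy=4,interpolation=cv2.INTER_CUBIC))
im=cv2.imread('pics/q_scene.png'); cv2.imwrite('pics/q_scene2.png',cv2.resize(im,None,fx=1.5,fy=1.5,interpolation=cv2.INTER_CUBIC))
E
```

```text
t 23.2 tip stand [-144.5  157.9] tipz 0.181 yaw(tool y rel stand) -1.3 tilt [-0.02  -0.002] F stand [ 0.3 -0.2 -1.3]
   scene 1108 5485
carton stand xy,tilt [ 64.8   8.9 -89.3] cost 15.8
   top 656 4303
carton stand xy,tilt [ 64.2  10.3 -88.9] cost 2.6
carton rect (stand) [array([65. , 10.6]), array([103. ,  99.8]), np.float64(0.2)] 758
jar []
tin [(0.67, array([305., 189.]))]
```

View pics/q_top2.png

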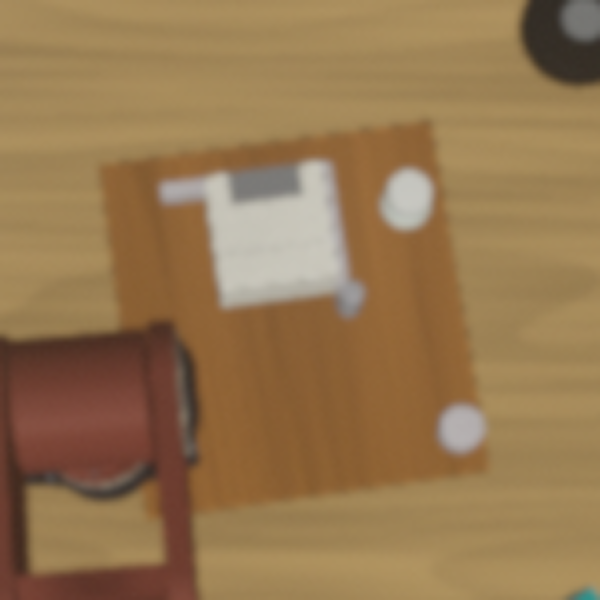

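View pics/q_scene2.png

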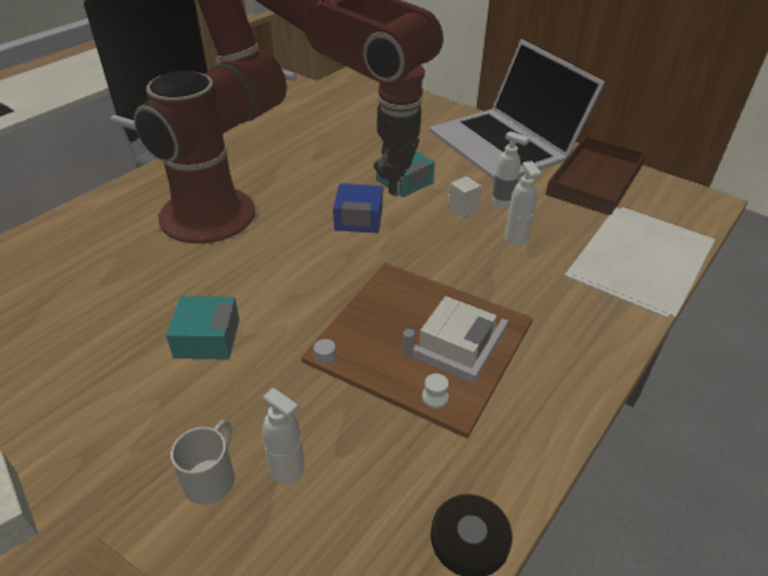

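```bash
python3 - <<'E'
from h import *
import io,contextlib
for cams in (('scene',),('top',),('wrist',),('scene','top')):
    r=[]
    for _ in range(5):
        with contextlib.redirect_stdout(io.StringIO()):
            try: r.append(fit(cams,x0=(65,10,-90)))
            except Exception as e: pass
    r=np.array(r); print(cams,np.round(r.mean(0),2),np.round(r.std(0),2))
im,d=get_image('wrist'); cv2.imwrite('pics/r_wrist.png',im)
# colour-edge check in saved pics o(before nudge) vs q(now): top
a=cv2.imread('pics/o_top.png').astype(int);b=cv2.imread('pics/q_top.png').astype(int)
print('diff over carton region',np.abs(a-b)[115:160,238:282].mean(), np.abs(a-b)[90:115,300:330].mean())
E
```

```text
('scene',) [ 64.77   8.94 -89.82] [0.14 0.15 0.33]
('top',) [ 64.19  10.7  -89.81] [0.21 0.41 0.7 ]
('wrist',) [ 68.83   3.81 -90.25] [0.   0.26 0.  ]
('scene', 'top') [ 64.65   9.36 -90.04] [0.1  0.23 0.13]
diff over carton region 2.8223905723905722 1.6368888888888888
```

View pics/r_wrist.png

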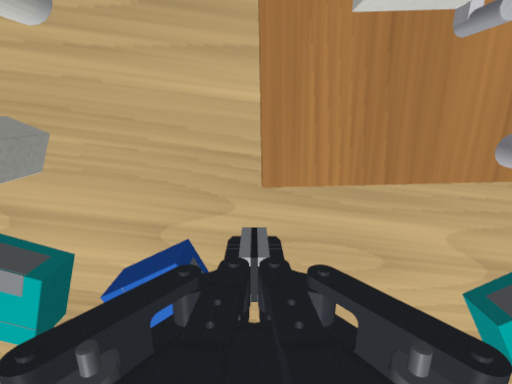

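```bash
python3 - <<'E'
from station import *
o=get_obs(); print(o['t'],o['contact_force'],abs(o['dq']).max()); print(finish_job())
E
```

```text
24.8 [-0.86062345  1.0021149   0.27494265] 0.002576141550893855
the job is handed in; nothing more can be done
None
```

The carton is home in the corner, window towards the front lip. I handed the job in at about 25 s, with the gripper clear and touching nothing.

- **How it went:** With the closed fingers I slid the carton against the post and pushed it clockwise round the post, staying in contact. I then slid it along the rail to the lip, nudged it against the rail with about 8 N, and pressed it on the lip last, at about 8–11 N for roughly a second.
- **Position:** The combined scene and top cameras put the carton at stand x = 64.7, y = 9.4 mm, turned −90.0° as wanted. The target is x = 65, y = 10, so the difference is within the 2 mm calibration.
- **Checks that disagreed:** The scene and top cameras differ by about 2 mm in y (8.9 against 10.7). Single angle readings scattered by about 1°. The final wrist view (x = 68.8, y = 3.8) showed only a sliver of the carton, so I disregarded it.
- **Forces:** The first lip press peaked above the intended 10 N. It read about 17 N along the push and about 21 N in total, because the pads also dragged downward. This was the highest reading, under the 25 N limit, but forces were only read at the end of each move call.
- **Bystanders:** They look undisturbed in the last pictures. The network did not find the jar in its final query, though it is visible in its place in both the top and scene pictures.

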